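# Find the hidden catch and open the key cabinet

### The arm

A 6-joint arm with a two-finger parallel gripper is mounted at the origin on the work surface. World frame = base frame: x ahead of the robot, y to its left, z up, the work surface at z = 0. Lengths are in m, angles in rad, forces in N, time in s.
With the tool pointing down it reaches from about 0.4 to 0.825 m from the base axis. Payload 7 kg.
Tool frame: the origin (TCP) lies between the finger pads; the fingertips stand 25 mm ahead of it and the grasp point (between the pads) lies 6 mm ahead of it (arm.tip_extent is the z of the fingertips in the tool frame, in m); z points along the fingers, x is the direction in which the jaws open and shut, and the axes are right-handed (so a half turn about z gives the same grasp; the last joint's range is limited). The gripper opens to 88 mm and grips with 3 to 60 N. Pads are 19 mm wide; open, the fingers measure 130 mm over their backs; the gripper's body (78 mm by 193 mm) begins 47 mm behind the grasp point.
Start: joints at [-0.861, 0.359, 0.012, 0, -1.224, -0.288], TCP at [0.276, -0.616, 0.219] pointing down, gripper open.
Joint ranges: [-3.07, 3.07], [-1.43, 2.12], [-1.02, 1.25], [-3.03, 1.67], [-3.05, -0], [-3.03, 3.03]. Speed limits (rad/s): [2.39, 2.39, 3.01, 3.14, 3.14, 3.14].

### API

Orientations are given as [roll, pitch, yaw] about the fixed x, y, z axes, in that order (R = Rz(yaw) Ry(pitch) Rx(roll)).
In Python, from station import monitor, grab_frame, job_done, arm gives the robot as it stands.
- The arm moves only by the shell command python3 -m jog 'ROWS' [FORCE]. ROWS is JSON, a list that holds one entry, the list of rows, each a list of 7 numbers: the shift along the world's x, y, z in m, then the turn, a rotation vector about the world's x, y, z in rad, then the opening, from 0 (shut) to 1 (fully open). In form: [[[dx, dy, dz, ax, ay, az, claw], ...]]. A call has 1 to 20 rows; each row shifts and turns the commanded pose from where the row before left it; what a row does not reach is not made up. A row lasts 1/8 s, in which the tool goes at most 62.5 mm and 10.7 degrees, less where a joint would pass 70% of its speed; a pose out of reach is approached as far as the arm can. A call is refused whole if a number of a shift passes 0.0625 or a number of a turn 0.188, either way. A call with a gripper value outside its range is refused whole. The fingers move at their own pace and stop on an object; FORCE is the grip in N (left out, the last holds). Time passes only in rows, so rows that do not move let the fingers close. It gives the time, the measured TCP pose, the force and the opening at its end, in the units of the state.
- monitor.get_state(): the state, without advancing time (a new reading comes with each control period).
- grab_frame(name): name is "scene" or "top" or "wrist"; returns a dict with "pixels" (400x640x3 uint8, red, green, blue), "K" (3x3 intrinsics, pixels), "view" (4x4, takes a point from world to camera coordinates); the wrist camera has in their place "hand_eye" (4x4, takes a point from camera to tool coordinates, whose origin is the TCP and whose axes are the tool frame's). Camera axes: x right, y down, z forward; pixel columns grow to the right and rows downward; lengths in m; the calibration is good to about 2 mm. The wrist camera is an equidistant fisheye: a pixel r from the principal point sees the ray r / f radians off the axis. A picture is of the moment at which its call begins: read the wrist's pose just before it. There is no depth.
- job_done(): hands the job in, once; it reports no verdict.
The state is a dict: "t": time; "q": joint angles; "qd": joint speeds; "joint_efforts": joint torques, N m; "eef_pos": TCP position; "ee_rot": TCP orientation; "force": force on the tool from outside, world axes, zero at the start; "moment": the same for the moment, N m; "width": finger opening in m.
Only numpy, scipy, OpenCV 4.12 (cv2) and the standard library are available. Lean on these libraries where they do the work, as an engineer would, in place of code of your own. Each camera call takes 0.05 s, during which the arm holds its last target.

### The job

The white plastic key cabinet has no handle: its swing door is let go by a flush button hidden somewhere along the front of its flat top. Find it by feeling across the top (or by eye), press it in so that the door springs ajar, then reach behind the door from above and push it from the inside, with the fingers, until it stands open at about a right angle or more. Do not pinch the door or push on its front, leave the bowl, torch, tag frame, keys and padlock where they are, and finish clear of everything.

Things in the scene. Friction and masses are not known exactly. Their poses are not given: they have to be found in the camera images.
- cabinet: White plastic mini cabinet fixed on the surface, 140 deep (x), 262 wide (y), 200 high (z). Origin: centre of its underside; z up, the door side faces its own -x, its left end is +y. The inset door fills the front below the top; shut, its front is level with the front edges (x = -70) and no part of it can be hooked.
- seat_row (a point): Point on the flat top face (z = 200), mid-width, 35 behind the front edge; axes as the cabinet's. The button, a square plate 44 x 44, a shade greyer, lies 1.5 below the face in a 46 x 46 opening, its centre on this row at y = -90, -30, +30 or +90 from this point. Which of the four changes from run to run: it must be felt or seen. Elsewhere the top is hard.
- catch (a joint): How far the button is pressed in, 0 (out) to 0.006 m (home). A spring pushes it out: about 2 N to start it, 4.5 N at the bottom, up to 1 N more from the catch. The door is let go at about 4 mm.
- hinge_top (a point): Point on the door's vertical hinge line, at the height of the door's top edge (186), at the cabinet's left end: x = -64, y = +118.5 in the cabinet's frame; axes as the cabinet's.
- door (a joint): Opening angle of the door, 0 (shut) to 1.9 rad: seen from above it turns clockwise, its right end swinging out to the cabinet's -x. When the catch lets go a sprung ejector throws it ajar, to about 0.5 to 0.6 rad; beyond that it moves lightly (about 0.1 N m) and stays where it is left.
- door_front: Outer skin of the door, 230 x 166; origin at the centre of its outer face, y along the width, z up, its own -x points outward. The whole door is 236 wide, 12 thick (6 either side of the hinge line). Inside its top edge runs a keeper lip that reaches 17 inward from the hinge plane, 168 to 184 above the surface: fingers behind the door push on this.
- bowl: Glass key bowl, 130 across, 55 high, loose; origin under its centre. Bystander.
- torch: Chrome torch standing on its lens, 150 tall, 44 across the head, loose; origin under its centre. Bystander.
- tag_frame: Aluminium luggage tag frame, 100 x 60 x 6, lying flat, loose; origin under its centre. Bystander.
- key_a: Copper-coloured key, 61 long, 25 across the bow, 4 thick, lying flat, loose; origin under its middle. Bystander.
- key_b: A second key like it. Bystander.
- padlock: Brass padlock, 45 wide, 68 long with its shackle, 18 thick, lying flat, loose; origin under its body's centre. Bystander.

How it is judged:
On the way, in this order (a step that is already met when the one before it is completed fails the run):
1. the catch button is pressed in (value of joint catch above 0.003 m and value of joint door below 0.1 rad).
2. the door has sprung ajar (value of joint door above 0.25 rad), for 0.1 s.
At the end, for the whole second after the job is handed in: the door stands open by at least 1.25 rad (72 degrees) and still, the catch button has sprung back out (within 1 mm), and every loose thing is within 20 mm of where it was (value of joint door above 1.25 rad and velocity of joint door between -0.05 and 0.05 rad/s and value of joint catch below 0.001 m and not (distance of bowl from where it was at the start of the episode above 0.02 m) and not (distance of torch from where it was at the start of the episode above 0.02 m) and not (distance of tag_frame from where it was at the start of the episode above 0.02 m) and not (distance of key_a from where it was at the start of the episode above 0.02 m) and not (distance of key_b from where it was at the start of the episode above 0.02 m) and not (distance of padlock from where it was at the start of the episode above 0.02 m)); the robot touches nothing.
It fails at once if the door is pinched, or pushed on its front: over 5 N on its outer skin (contact force between the fingers and door_front above 5 N).
It fails at once if a loose thing is lifted, carried or knocked (moved over 20 mm) (distance of any of bowl, torch, tag_frame, key_a, key_b, padlock from where it was at the start of the episode above 0.02 m).
It also fails if it takes over 54 s, if anything falls off the work surface, if the arm or the gripper's body presses on something with over 40 N, if the wrist force passes 120 N, or if a joint passes its speed limit or range.

## Working session

There is one attempt and no reset: what is moved stays moved. The work goes in short steps, Python scripts to look and compute and a shell command to move; the robot and the scene stay as the last step left them, time stands still between calls to the robot, and variables do not carry over. Pictures are saved under pics/ and viewed, and the job is handed in when it is done.

```bash
ls; mkdir -p pics; python3 - <<'E'
from station import monitor, grab_frame
import cv2,numpy as np
s=monitor.get_state();print({k:np.round(v,3).tolist() for k,v in s.items()})
for n in("scene","top","wrist"):
    f=grab_frame(n);cv2.imwrite(f"pics/{n}0.png",f["pixels"][:,:,::-1]);print(n,np.round(f["K"],1).tolist(),np.round(f.get("view",f.get("hand_eye")),3).tolist())
E
```

```text
pics
{'t': 0.0, 'q': [-0.861, 0.359, 0.011, -0.0, -1.224, -0.288], 'qd': [-0.001, 0.0, 0.001, -0.001, 0.003, -0.0], 'joint_efforts': [-0.001, -58.272, 29.306, 6.997, 0.007, -0.0], 'eef_pos': [0.276, -0.615, 0.218], 'ee_rot': [-3.141, -0.002, 1.992], 'force': [0.05, 0.378, 0.01], 'moment': [-0.013, 0.008, -0.041], 'width': 0.087}
scene [[367.9, 0.0, 323.6], [0.0, 367.9, 196.4], [0.0, 0.0, 1.0]] [[-0.78, 0.626, -0.012, 0.404], [0.448, 0.544, -0.71, -0.103], [-0.438, -0.559, -0.704, 1.453], [0.0, 0.0, 0.0, 1.0]]
top [[426.4, 0.0, 320.2], [0.0, 426.4, 194.4], [0.0, 0.0, 1.0]] [[0.008, -1.0, -0.029, -0.025], [-0.998, -0.006, -0.067, 0.52], [0.067, 0.029, -0.997, 1.419], [0.0, 0.0, 0.0, 1.0]]
wrist [[309.7, 0.0, 316.8], [0.0, 309.7, 200.9], [0.0, 0.0, 1.0]] [[1.0, -0.001, -0.0, -0.0], [0.001, 0.962, 0.274, -0.074], [-0.0, -0.274, 0.962, -0.166], [0.0, 0.0, 0.0, 1.0]]
```

View pics/top0.png

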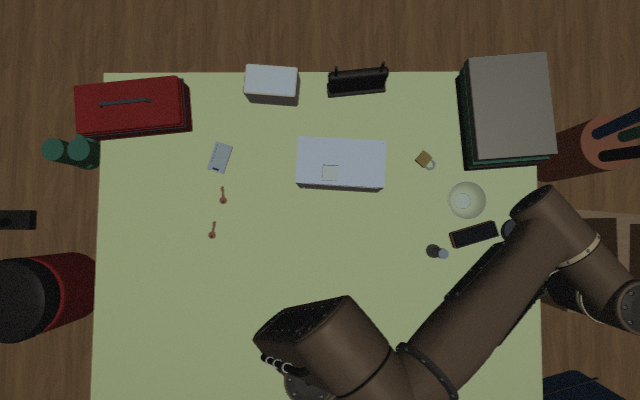

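View pics/scene0.png

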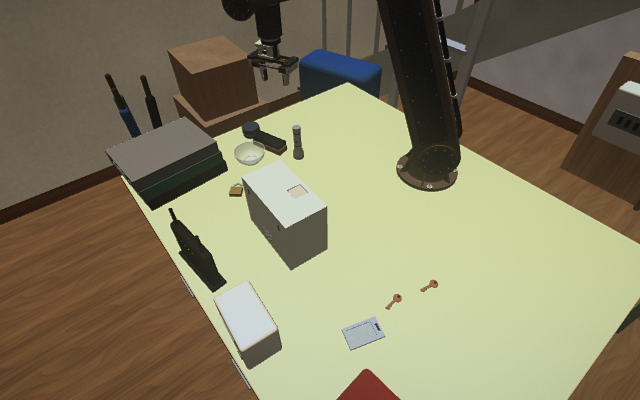

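View pics/wrist0.png

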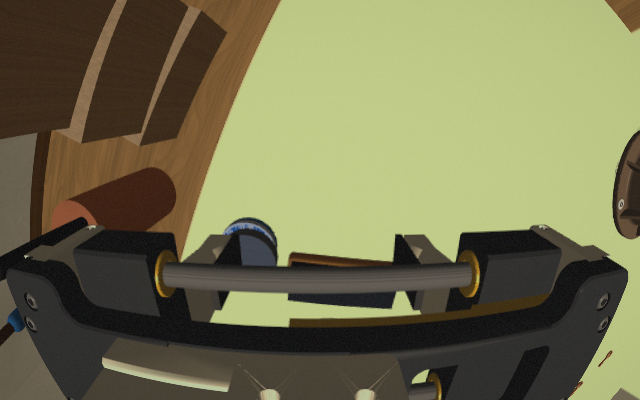

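The top picture shows the cabinet with its top face at about (297..386, 138..188) and the front towards the robot. A square at about (330,172) looks like the button. Next I'll measure it.

```bash
cat > h.py <<'E'
import numpy as np,cv2
def ray(f,u,v,z):
    K=f["K"];V=np.array(f["view"]);R=V[:3,:3];t=V[:3,3]
    o=-R.T@t;d=R.T@np.linalg.inv(K)@np.array([u,v,1.]);s=(z-o[2])/d[2];return o+s*d
E
python3 - <<'E'
from h import *;from station import grab_frame
f=grab_frame("top");im=f["pixels"][:,:,::-1].copy()
c=im[120:205,280:400];cv2.imwrite("pics/crop_top.png",cv2.resize(c,None,fx=6,fy=6,interpolation=cv2.INTER_CUBIC))
g=grab_frame("scene");im2=g["pixels"][:,:,::-1].copy()
cv2.imwrite("pics/crop_scene.png",cv2.resize(im2[150:275,230:340],None,fx=4.5,fy=4.5,interpolation=cv2.INTER_CUBIC))
hsv=cv2.cvtColor(im,cv2.COLOR_BGR2HSV)
m=((hsv[...,1]<45)&(hsv[...,2]>130)).astype(np.uint8);mm=np.zeros_like(m);mm[125:195,285:395]=m[125:195,285:395]
mm=cv2.morphologyEx(mm,cv2.MORPH_CLOSE,np.ones((9,9)))
cs,_=cv2.findContours(mm,0,2);cc=max(cs,key=cv2.contourArea);r=cv2.minAreaRect(cc);print(r)
for p in cv2.boxPoints(r):print(p,ray(f,*p,.2).round(4))
print("centre",ray(f,*r[0],.2),"btn",ray(f,330,172.5,.2))
E
```

```text
((340.54150390625, 161.23863220214844), (90.21136474609375, 47.83798599243164), 3.1221303939819336)
[294.20004 182.66547] [0.542  0.0495 0.2   ]
[296.8055  134.89847] [0.6845 0.0434 0.2   ]
[386.88297 139.8118 ] [ 0.6702 -0.223   0.2   ]
[384.2775 187.5788] [ 0.5288 -0.215   0.2   ]
centre [ 0.60605841 -0.08675125  0.2       ] btn [ 0.57252869 -0.0558705   0.2       ]
```

View pics/crop_top.png

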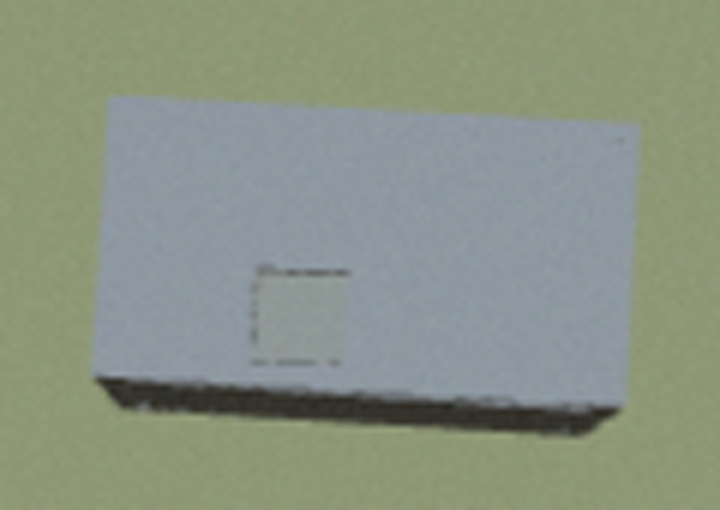

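View pics/crop_scene.png

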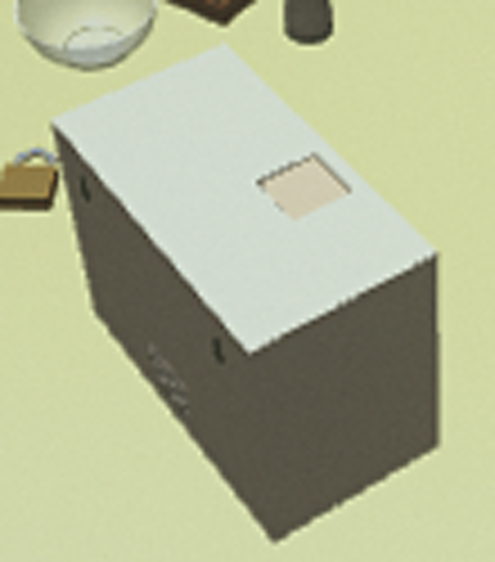

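The button is visible in the top crop, spanning (255..347, 270..362). That is the +30 position, left of centre. Now I'll refine the cabinet pose from its corners.

```bash
python3 - <<'E'
from h import *;from station import grab_frame
f=grab_frame("top")
C=np.array([(107,97),(640,123),(624,408),(94,378)])
P=np.array([ray(f,280+(u-2.5)/6,120+(v-2.5)/6,.2)[:2] for u,v in C])
M=np.array([(70,131),(70,-131),(-70,-131),(-70,131)])/1e3
H=(M-M.mean(0)).T@(P-P.mean(0));U,S,Vt=np.linalg.svd(H);R=(U@Vt).T;t=P.mean(0)-R@M.mean(0)
print("yaw",np.arctan2(R[1,0],R[0,0]),"t",t,"res",((M@R.T+t)-P).round(4).tolist())
w=lambda x,y:(R@np.array([x,y])+t).round(4)
print("button+30",w(-.035,.03),"seen",ray(f,280+(301-2.5)/6,120+(316-2.5)/6,.2).round(4),"hinge",w(-.064,.1185))
for y in(.09,-.03,-.09):print(y,w(-.035,y))
# bystanders
for n,u,v,z in(("bowl",467,200,.03),("torch top",443,254,.15),("torch foot",432,251,0.0),("padlock",426,160,.01)):print(n,ray(f,u,v,z).round(3))
a=0.55
for ang in(.55,1.4):
  for r in(.12,.15,.236):
    d=np.array([-np.sin(ang),-np.cos(ang)]);p=np.array([-.064,.1185])+r*d;print(ang,r,w(*p))
g=grab_frame("scene")
for nm,p in(("btn",(-.035,.03)),("c1",(-.07,.131)),("c2",(-.07,-.131)),("c3",(.07,.131))):
  q=np.r_[w(*p),.2,1];c=np.array(g["view"])@q;x=np.array(g["K"])@c[:3];x=x[:2]/x[2];print(nm,x,"crop",(x-[230,150])*4.5)
E
```

```text
yaw -0.04899423276906374 t [ 0.60556126 -0.08656815] res [[-0.0, -0.0007], [-0.0003, 0.0003], [0.0005, -0.001], [-0.0001, 0.0013]]
button+30 [ 0.5721 -0.0549] seen [ 0.5733 -0.0551  0.2   ] hinge [0.5474 0.0349]
0.09 [0.575 0.005]
-0.03 [ 0.5691 -0.1148]
-0.09 [ 0.5662 -0.1747]
bowl [ 0.503 -0.507  0.03 ]
torch top [ 0.334 -0.396  0.15 ]
torch foot [ 0.333 -0.398  0.   ]
padlock [ 0.639 -0.379  0.01 ]
0.55 0.12 [ 0.4798 -0.0642]
0.55 0.15 [ 0.4629 -0.089 ]
0.55 0.236 [ 0.4144 -0.16  ]
1.4 0.12 [0.4283 0.0203]
1.4 0.15 [0.3986 0.0167]
1.4 0.236 [0.3132 0.0062]
btn [296.98605036 190.2645731 ] crop [301.43722662 181.19057894]
c1 [326.60820093 204.86675785] crop [434.73690418 246.90041032]
c2 [279.09860163 158.41342107] crop [220.94370732  37.8603948 ]
c3 [284.72225771 227.20217475] crop [246.25015969 347.40978639]
```

```bash
python3 -m jog '[[[0,0,0.05,0,0,0,0],[0,0,0.05,0,0,0,0],[0.0247,0.0467,0,0,0,-0.039,0],[0.0247,0.0467,0,0,0,-0.039,0],[0.0247,0.0467,0,0,0,-0.039,0],[0.0247,0.0467,0,0,0,-0.039,0],[0.0247,0.0467,0,0,0,-0.039,0],[0.0247,0.0467,0,0,0,-0.039,0],[0.0247,0.0467,0,0,0,-0.039,0],[0.0247,0.0467,0,0,0,-0.039,0],[0.0247,0.0467,0,0,0,-0.039,0],[0.0247,0.0467,0,0,0,-0.039,0],[0.0247,0.0467,0,0,0,-0.039,0],[0.0247,0.0467,0,0,0,-0.039,0],[0,0,0,0,0,0,0],[0,0,0,0,0,0,0]]]' 10
python3 - <<'E'
from station import monitor, grab_frame
import cv2,numpy as np
s=monitor.get_state();print({k:np.round(v,3).tolist() for k,v in s.items()})
f=grab_frame("wrist");cv2.imwrite(f"pics/w1.png",f["pixels"][:,:,::-1])
E
```

```text
t: 2.35
eef_pos: [0.5726, -0.0553, 0.3189]
ee_rot: [-3.141, 0.0, 1.526]
force: [-1.0, -0.6, -0.8]
width: 0.0006
{'t': 2.35, 'q': [0.244, 0.146, -0.048, 0.0, -1.377, -1.86], 'qd': [-0.021, -0.012, -0.003, 0.001, -0.0, 0.001], 'joint_efforts': [0.897, -41.704, 30.612, 7.181, -0.048, -0.052], 'eef_pos': [0.573, -0.055, 0.319], 'ee_rot': [-3.141, 0.0, 1.526], 'force': [-1.042, -0.55, -0.829], 'moment': [-0.095, 0.008, -0.016], 'width': 0.001}
```

View pics/w1.png

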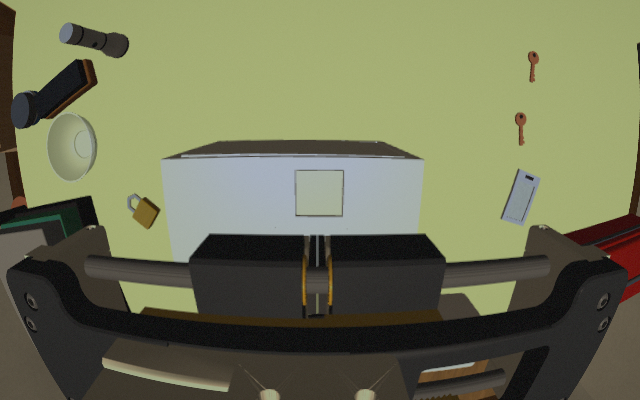

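The closed tool is over the button, which shows at (295..343, 170..216) in the wrist view. By ray its centre is about (0.572, -0.053), which agrees with the top view. Closed fingers nearly fill the opening, so I'll tilt about x and press with one finger's corner.

```bash
python3 -m jog '[[[0,0.006,-0.02,0.15,0,0,0],[0,0,-0.03,0.15,0,0,0],[0,0,-0.03,0,0,0,0],[0,0,-0.003,0,0,0,0],[0,0,0,0,0,0,0],[0,0,0,0,0,0,0]]]'; python3 -m jog '[[[0,0,-0.003,0,0,0,0],[0,0,-0.003,0,0,0,0],[0,0,0,0,0,0,0]]]';python3 -m jog '[[[0,0,-0.002,0,0,0,0],[0,0,0,0,0,0,0]]]'
```

```text
t: 3.15
eef_pos: [0.5733, -0.0492, 0.2378]
ee_rot: [-3.13, -0.299, 1.524]
force: [-0.3, -0.1, -0.8]
width: 0.0004
t: 3.52
eef_pos: [0.5725, -0.0492, 0.2298]
ee_rot: [-3.127, -0.3, 1.523]
force: [-0.5, 0.2, 0.4]
width: 0.0007
t: 3.78
eef_pos: [0.5727, -0.0494, 0.2279]
ee_rot: [-3.127, -0.3, 1.522]
force: [-0.3, 0.5, 0.4]
width: 0.0005
```

```bash
for i in 1; do python3 -m jog '[[[0,0,-0.002,0,0,0,0],[0,0,0,0,0,0,0]]]'; python3 -m jog '[[[0,0,-0.002,0,0,0,0],[0,0,0,0,0,0,0]]]'; done
```

```text
t: 4.03
eef_pos: [0.5726, -0.0494, 0.2259]
ee_rot: [-3.127, -0.3, 1.522]
force: [0.7, 0.5, -0.4]
width: 0.0005
t: 4.28
eef_pos: [0.5726, -0.0494, 0.2239]
ee_rot: [-3.127, -0.3, 1.522]
force: [0.7, 0.5, 0.2]
width: 0.0
```

```bash
python3 -m jog '[[[0,0,-0.002,0,0,0,0],[0,0,0,0,0,0,0]]]'; python3 -m jog '[[[0,0,-0.002,0,0,0,0],[0,0,0,0,0,0,0]]]'
```

```text
t: 4.53
eef_pos: [0.5726, -0.0494, 0.2219]
ee_rot: [-3.127, -0.3, 1.522]
force: [-0.1, 0.2, 0.3]
width: 0.0006
t: 4.78
eef_pos: [0.5726, -0.0494, 0.2199]
ee_rot: [-3.127, -0.3, 1.522]
force: [-0.9, 0.0, -0.3]
width: 0.0003
```

```bash
python3 - <<'E'
from station import grab_frame
import cv2,numpy as np
a=grab_frame("scene")["pixels"][150:275,230:340,::-1];b=grab_frame("top")["pixels"][110:240,270:400,::-1]
cv2.imwrite("pics/s2.png",np.hstack([cv2.resize(a,(440,500),interpolation=2)]))
f=grab_frame("wrist");cv2.imwrite("pics/w2.png",f["pixels"][:,:,::-1])
E
```

```text
(no output)
```

View pics/s2.png

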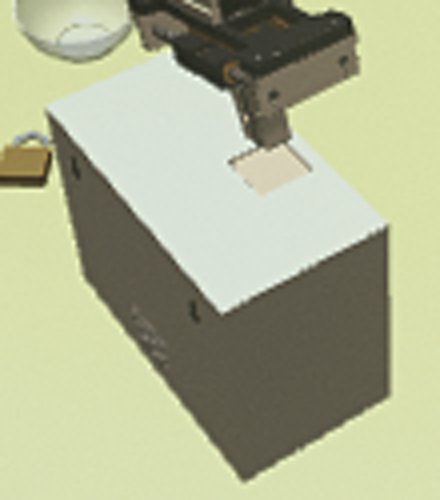

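View pics/w2.png

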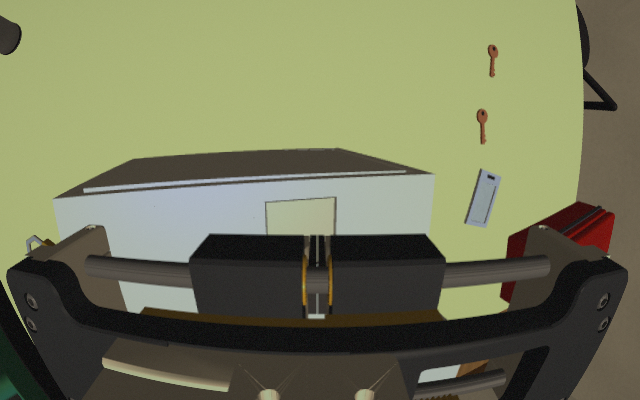

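```bash
python3 -m jog '[[[0,0,-0.002,0,0,0,0],[0,0,0,0,0,0,0]]]'; python3 -m jog '[[[0,0,-0.002,0,0,0,0],[0,0,0,0,0,0,0]]]'
```

```text
t: 5.18
eef_pos: [0.5726, -0.0494, 0.2178]
ee_rot: [-3.127, -0.3, 1.522]
force: [0.1, -0.1, 0.2]
width: 0.0008
t: 5.42
eef_pos: [0.5726, -0.0494, 0.2158]
ee_rot: [-3.127, -0.3, 1.522]
force: [0.3, -1.0, 0.1]
width: 0.0005
```

```bash
python3 - <<'E'
from station import grab_frame,arm,monitor
import cv2,numpy as np
print(arm.tip_extent,[a for a in dir(arm) if a[0]!='_'],monitor.get_state()['joint_efforts'])
f=grab_frame("scene");a=f["pixels"][150:275,230:340,::-1]
cv2.imwrite("pics/s3.png",cv2.resize(a,(528,600),interpolation=2))
V=np.array(f["view"]);
for q in ([.5726,-.0494+.0074,.1919],[.5726,-.0494,.2158]):
  c=V@np.r_[q,1];x=f["K"]@c[:3];print((x[:2]/x[2]-[230,150])*4.8)
E
```

```text
0.025 ['Unreachable', 'tip_extent'] [-1.63936897e-03 -4.86318934e+01  2.88996828e+01  5.73995367e+00
 -1.05831160e-01 -1.26938816e-02]
[333.93373496 214.2447249 ]
[324.50609697 179.77583535]
```

View pics/s3.png

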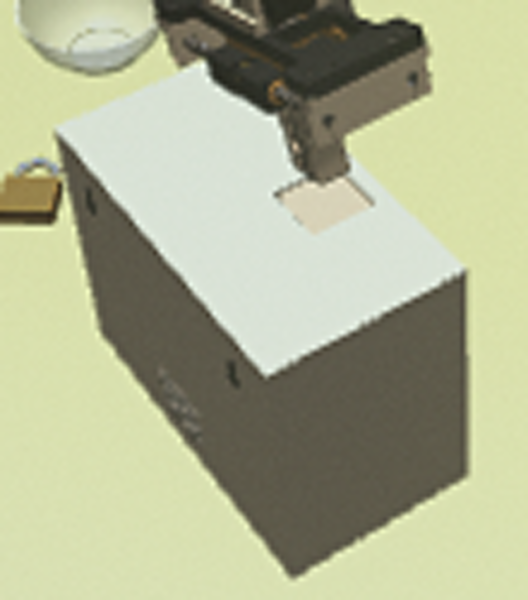

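In the scene view the visible fingertip at (325,182) sits above where I project it, (334,214), so it isn't touching the plate yet. I'll keep feeling downward in small steps.

```bash
python3 -m jog '[[[0,0,-0.003,0,0,0,0],[0,0,0,0,0,0,0]]]'; python3 -m jog '[[[0,0,-0.003,0,0,0,0],[0,0,0,0,0,0,0]]]';python3 -m jog '[[[0,0,-0.003,0,0,0,0],[0,0,0,0,0,0,0]]]'
```

```text
t: 5.72
eef_pos: [0.5725, -0.0494, 0.2127]
ee_rot: [-3.127, -0.3, 1.522]
force: [-0.5, 0.9, 0.6]
width: 0.0007
t: 5.98
eef_pos: [0.5726, -0.0494, 0.2098]
ee_rot: [-3.127, -0.3, 1.522]
force: [-0.1, -0.2, -0.4]
width: 0.0005
t: 6.22
eef_pos: [0.5726, -0.0494, 0.2067]
ee_rot: [-3.127, -0.3, 1.522]
force: [1.1, -0.2, -0.2]
width: 0.0004
```

```bash
python3 -m jog '[[[0,0,-0.002,0,0,0,0],[0,0,0,0,0,0,0]]]'; python3 -m jog '[[[0,0,-0.002,0,0,0,0],[0,0,0,0,0,0,0]]]'; python3 - <<'E'
from station import grab_frame,arm,monitor
import cv2,numpy as np
f=grab_frame("scene");a=f["pixels"][150:275,230:340,::-1]
cv2.imwrite("pics/s4.png",cv2.resize(a,(528,600),interpolation=2))
f=grab_frame("top");a=f["pixels"][100:250,240:440,::-1]
cv2.imwrite("pics/t4.png",cv2.resize(a,(800,600),interpolation=2))
E
```

```text
t: 6.48
eef_pos: [0.5726, -0.0494, 0.2049]
ee_rot: [-3.127, -0.3, 1.522]
force: [-0.0, -0.4, 0.3]
width: 0.0005
t: 6.72
eef_pos: [0.5726, -0.0494, 0.2029]
ee_rot: [-3.127, -0.3, 1.522]
force: [-0.9, -0.6, 0.6]
width: 0.0006
```

View pics/s4.png

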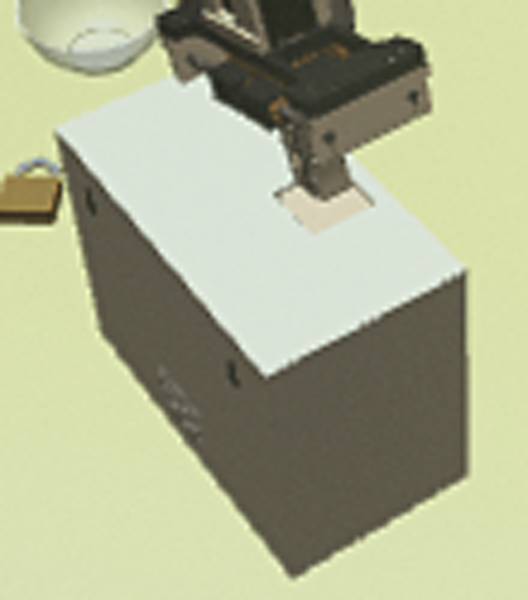

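View pics/t4.png

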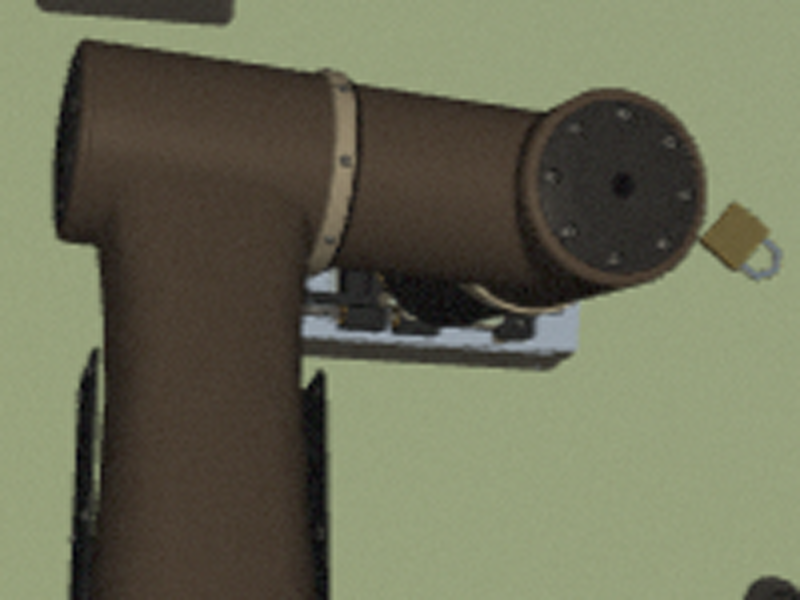

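```bash
python3 -m jog '[[[0,0,-0.002,0,0,0,0],[0,0,0,0,0,0,0]]]'; python3 -m jog '[[[0,0,-0.002,0,0,0,0],[0,0,0,0,0,0,0]]]'
```

```text
t: 7.08
eef_pos: [0.5726, -0.0494, 0.2008]
ee_rot: [-3.127, -0.3, 1.522]
force: [-0.1, 0.0, -0.1]
width: 0.0003
t: 7.32
eef_pos: [0.5726, -0.0494, 0.1988]
ee_rot: [-3.127, -0.3, 1.522]
force: [-0.5, -0.3, 1.0]
width: 0.0003
```

```bash
python3 -m jog '[[[0,0,-0.0015,0,0,0,0],[0,0,0,0,0,0,0]]]'; python3 -m jog '[[[0,0,-0.0015,0,0,0,0],[0,0,0,0,0,0,0]]]'; python3 - <<'E'
from station import grab_frame,arm,monitor
import cv2,numpy as np
f=grab_frame("scene");a=f["pixels"][165:215,265:325,::-1]
cv2.imwrite("pics/s5.png",cv2.resize(a,(720,600),interpolation=2))
E
```

```text
t: 7.58
eef_pos: [0.5726, -0.0494, 0.1974]
ee_rot: [-3.127, -0.3, 1.522]
force: [0.3, -0.2, 0.3]
width: 0.0005
t: 7.82
eef_pos: [0.5726, -0.0494, 0.1959]
ee_rot: [-3.127, -0.3, 1.522]
force: [-0.5, -0.5, -0.2]
width: 0.0006
```

View pics/s5.png

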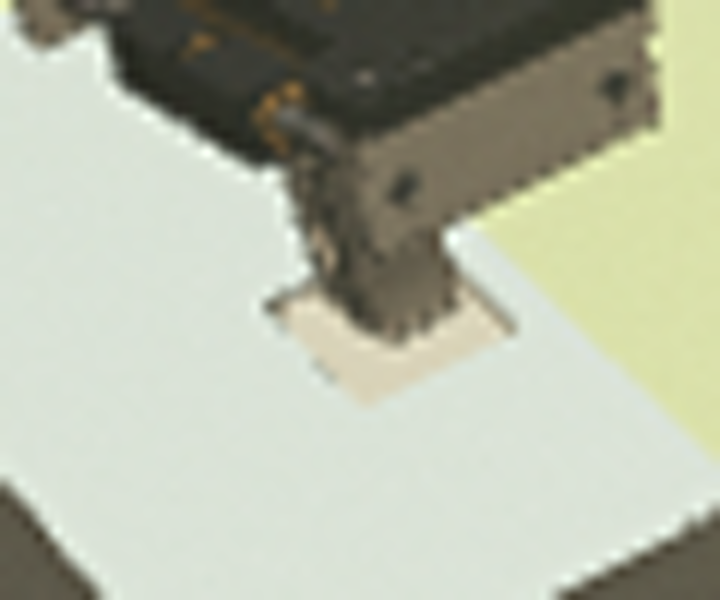

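```bash
python3 - <<'E'
from h import *;from station import grab_frame,monitor
g=grab_frame("scene");s=monitor.get_state();print(s['eef_pos'],s['force'])
for n,u,v in(("tip",395,335),("L",270,305),("R",515,330),("B",370,405),("T",415,235)):
  p=(265+u/12-.5,165+v/12-.5)
  print(n,[ray(g,*p,z).round(4)[:2].tolist() for z in(.2,.185,.17)])
R=cv2.Rodrigues(np.zeros(3))[0]
from scipy.spatial.transform import Rotation as Ro
Rt=Ro.from_euler('xyz',s['ee_rot']).as_matrix();print(Rt.round(3))
for a in(-.01,0.01):
  for b in(-.0095,.0095):
   for z in(0,.025):
    q=s['eef_pos']+Rt@[a,b,z];c=np.array(g["view"])@np.r_[q,1];x=g["K"]@c[:3];print(a,b,z,q.round(3),((x[:2]/x[2]+.5-[265,165])*12).round())
E
```

```text
[ 0.57273457 -0.04943421  0.19605768] [-0.3713573  -0.42921439 -0.47589221]
tip [[0.5765, -0.0466], [0.5682, -0.0598], [0.5598, -0.0729]]
L [[0.5942, -0.075], [0.5862, -0.0887], [0.5782, -0.1024]]
R [[0.5526, -0.0293], [0.5438, -0.042], [0.535, -0.0548]]
B [[0.5955, -0.0307], [0.5875, -0.0436], [0.5795, -0.0564]]
T [[0.5514, -0.0728], [0.5425, -0.0864], [0.5337, -0.1001]]
[[ 0.046  0.999  0.   ]
 [ 0.954 -0.044  0.296]
 [ 0.295 -0.014 -0.955]]
-0.01 -0.0095 0 [ 0.563 -0.059  0.193] [413. 304.]
-0.01 -0.0095 0.025 [ 0.563 -0.051  0.169] [436. 388.]
-0.01 0.0095 0 [ 0.582 -0.059  0.193] [349. 337.]
-0.01 0.0095 0.025 [ 0.582 -0.052  0.169] [373. 421.]
0.01 -0.0095 0 [ 0.564 -0.039  0.199] [454. 330.]
0.01 -0.0095 0.025 [ 0.564 -0.032  0.175] [477. 415.]
0.01 0.0095 0 [ 0.583 -0.04   0.199] [390. 363.]
0.01 0.0095 0.025 [ 0.583 -0.033  0.175] [414. 448.]
```

```bash
python3 - <<'E'
from h import *;from station import grab_frame
from scipy.spatial.transform import Rotation as Ro
g=grab_frame("scene")
Rt=Ro.from_euler('xyz',[-3.141,-.002,1.992]).as_matrix();im=cv2.imread("pics/scene0.png")[35:105,220:320]
im=cv2.resize(im,None,fx=8,fy=8,interpolation=2)
for a in(-.0435,.0435,-.065,.065):
  for z,col in((0,(0,0,255)),(.025,(255,0,0))):
    q=np.array([.276,-.615,.218])+Rt@[a,0,z];c=np.array(g["view"])@np.r_[q,1];x=g["K"]@c[:3];x=(x[:2]/x[2]+.5-[220,35])*8
    cv2.circle(im,tuple(int(k) for k in x),4,col,-1)
cv2.imwrite("pics/chk.png",im)
E
```

```text
(no output)
```

View pics/chk.png

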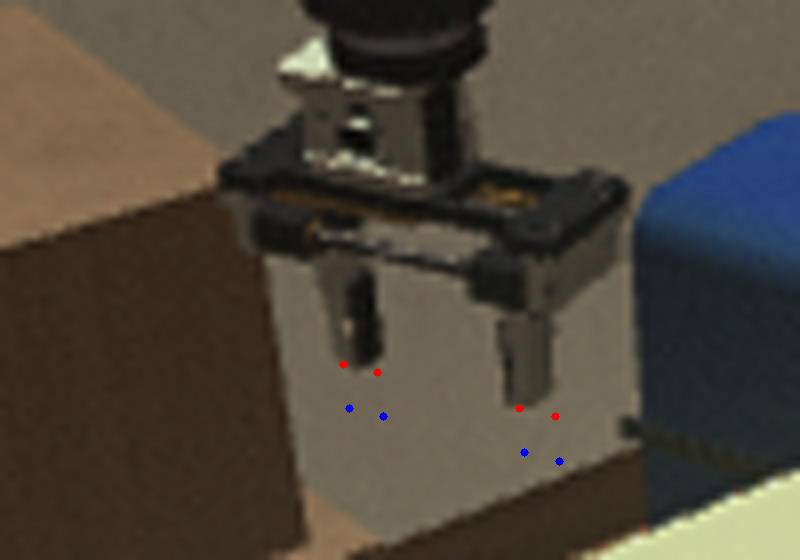

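The start picture shows the visible fingertips ending at the reported TCP (red), not 25 mm ahead of it (blue). So the tips should be just reaching the plate now, and I'll keep feeling down.

```bash
python3 -m jog '[[[0,0,-0.002,0,0,0,0],[0,0,0,0,0,0,0]]]'; python3 -m jog '[[[0,0,-0.002,0,0,0,0],[0,0,0,0,0,0,0]]]'; python3 -m jog '[[[0,0,-0.002,0,0,0,0],[0,0,0,0,0,0,0]]]'
```

```text
t: 8.22
eef_pos: [0.5729, -0.0495, 0.1942]
ee_rot: [-3.128, -0.3, 1.523]
force: [0.5, 0.2, 1.8]
width: 0.0002
t: 8.48
eef_pos: [0.5729, -0.0494, 0.1922]
ee_rot: [-3.128, -0.3, 1.523]
force: [-0.0, 0.2, 2.3]
width: 0.0002
t: 8.72
eef_pos: [0.5729, -0.0495, 0.1901]
ee_rot: [-3.128, -0.3, 1.523]
force: [0.4, 0.1, 4.4]
width: 0.0004
```

Spring-like contact started at about z 0.195, which is the button. Press on.

```bash
python3 -m jog '[[[0,0,-0.001,0,0,0,0],[0,0,0,0,0,0,0]]]'; python3 - <<'E'
from station import grab_frame,arm,monitor
import cv2,numpy as np
print(monitor.get_state()['force'])
f=grab_frame("scene");a=f["pixels"][130:280,220:380,::-1];b=grab_frame("top")["pixels"][130:280,280:400,::-1]
cv2.imwrite("pics/s6.png",np.hstack([cv2.resize(a,(427,400),interpolation=2),cv2.resize(b,(320,400),interpolation=2)]))
f=grab_frame("wrist");cv2.imwrite("pics/w6.png",f["pixels"][:,:,::-1])
E
```

```text
t: 8.98
eef_pos: [0.5729, -0.0495, 0.1891]
ee_rot: [-3.128, -0.3, 1.523]
force: [0.9, 0.4, 4.1]
width: 0.0005
[0.85423118 0.40509175 4.07181201]
```

View pics/s6.png

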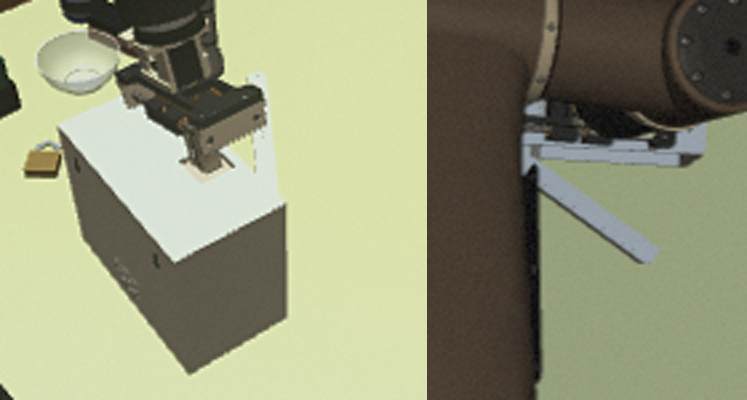

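View pics/w6.png

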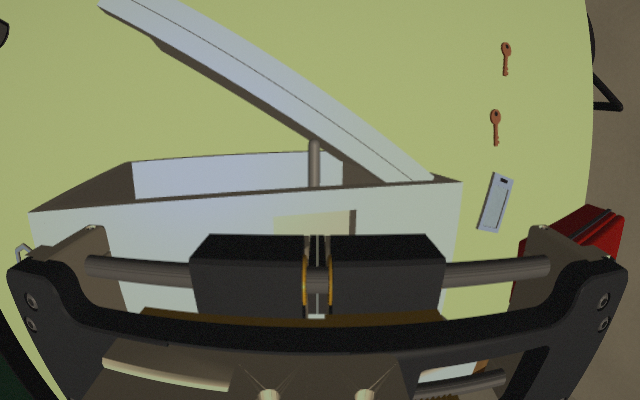

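The door has sprung ajar: its free end is at (650,250) in the right crop. The wrist view shows the ejector rod between door and cabinet at (315,165), so I'll keep clear of it. Raise, straighten and measure.

```bash
python3 -m jog '[[[0,0,0.02,0,0,0,0],[0,0,0.05,-0.15,0,0,0],[0,-0.02,0.05,-0.15,0,0,0],[0,-0.06,0,0,0,0,0],[0,-0.04,0,0,0,0,0],[0,0,0,0,0,0,0]]]'; python3 - <<'E'
from h import *
from station import grab_frame,monitor
b=grab_frame("top");bb=b["pixels"][130:260,270:400,::-1]
cv2.imwrite("pics/t7.png",cv2.resize(bb,(780,780)[:2],interpolation=2)[:600])
f=grab_frame("wrist");cv2.imwrite("pics/w7.png",f["pixels"][:,:,::-1])
E
```

```text
t: 9.88
eef_pos: [0.572, -0.171, 0.3079]
ee_rot: [-3.139, 0.0, 1.522]
force: [-0.9, 0.7, 0.2]
width: 0.0006
```

View pics/t7.png

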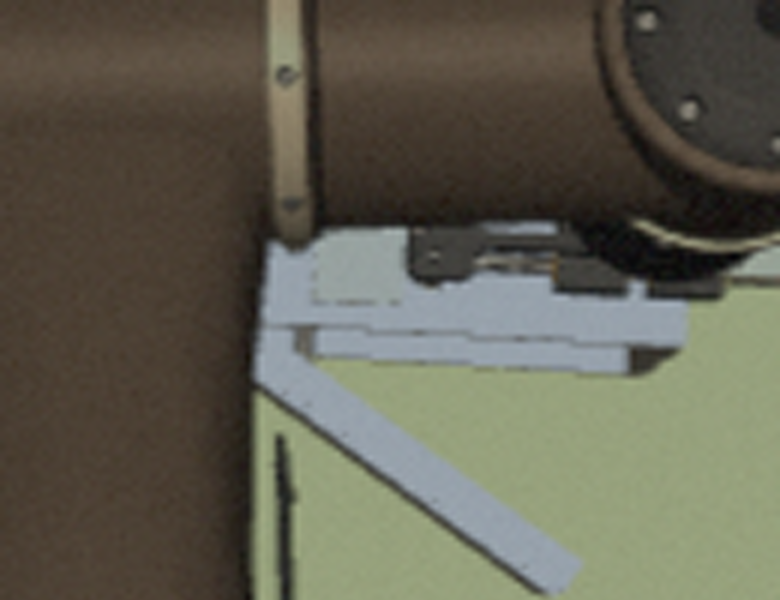

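View pics/w7.png

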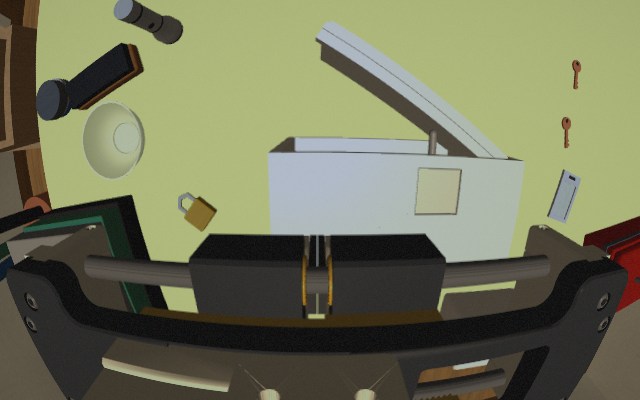

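```bash
python3 - <<'E'
from h import *
from station import grab_frame,monitor
f=grab_frame("top")
for n,u,v in(("end_in",582,563),("end_out",548,595),("in",370,400),("rodL",295,345),("rodR",315,352),("out",300,410)):
  print(n,ray(f,270+u/6-.4,130+v/6-.4,.185).round(4))
yaw=-.049;R=np.array([[np.cos(yaw),-np.sin(yaw)],[np.sin(yaw),np.cos(yaw)]]);t=np.array([.6056,-.0866])
e=ray(f,270+548/6-.4,130+595/6-.4,.185)[:2];c=R.T@(e-t)-[-.064,.1185];rr=np.hypot(*c);print("cab",c,"ang",np.arctan2(-c[0],-c[1])-np.arcsin(.006/rr),rr)
def pt(a,r,off):
  return (R@(np.array([-.064,.1185])+r*np.array([-np.sin(a),-np.cos(a)])+off*np.array([np.cos(a),-np.sin(a)]))+t).round(4)
for off in(.017,.032):
  for a,r in((.55,.20),(.7,.19),(.9,.17),(1.1,.155),(1.3,.14),(1.5,.13),(1.6,.13)):print(off,a,r,pt(a,r,off))
E
```

```text
end_in [ 0.4236 -0.1646  0.185 ]
end_out [ 0.4078 -0.148   0.185 ]
in [ 0.5033 -0.06    0.185 ]
rodL [ 0.5305 -0.0226  0.185 ]
rodR [ 0.527  -0.0326  0.185 ]
out [ 0.4982 -0.0253  0.185 ]
cab [-0.13054349 -0.18948015] ang 0.5771964013970391 0.23009634566071172
0.017 0.55 0.2 [ 0.4488 -0.1399]
0.017 0.7 0.19 [ 0.4306 -0.1158]
0.017 0.9 0.17 [ 0.4192 -0.078 ]
0.017 1.1 0.155 [ 0.413  -0.0441]
0.017 1.3 0.14 [ 0.4147 -0.0125]
0.017 1.5 0.13 [0.4179 0.0151]
0.017 1.6 0.13 [0.4166 0.0281]
0.032 0.55 0.2 [ 0.4611 -0.1483]
0.032 0.7 0.19 [ 0.4415 -0.126 ]
0.032 0.9 0.17 [ 0.4279 -0.0901]
0.032 1.1 0.155 [ 0.4192 -0.0578]
0.032 1.3 0.14 [ 0.4179 -0.0271]
0.032 1.5 0.13 [4.182e-01 1.000e-04]
0.032 1.6 0.13 [0.4154 0.0131]
```

```bash
python3 -m jog '[[[-0.03,0.002,0,0,0,0,0],[-0.031,0.003,0,0,0,0,0],[-0.03,0.002,0,0,0,0,0],[0,0,-0.04,0,0,0,0],[0,0,-0.04,0,0,0,0],[0,0,-0.02,0,0,0,0],[0,0,0,0,0,0,0]]]'; python3 - <<'E'
from h import *
from station import grab_frame
f=grab_frame("wrist");cv2.imwrite("pics/w8.png",f["pixels"][:,:,::-1])
f=grab_frame("scene");a=f["pixels"][110:230,230:390,::-1];cv2.imwrite("pics/s8.png",cv2.resize(a,(800,600),interpolation=2))
E
```

```text
t: 10.9
eef_pos: [0.4807, -0.1618, 0.2077]
ee_rot: [-3.138, -0.0, 1.525]
force: [-0.0, 0.6, 0.8]
width: 0.0006
```

View pics/w8.png

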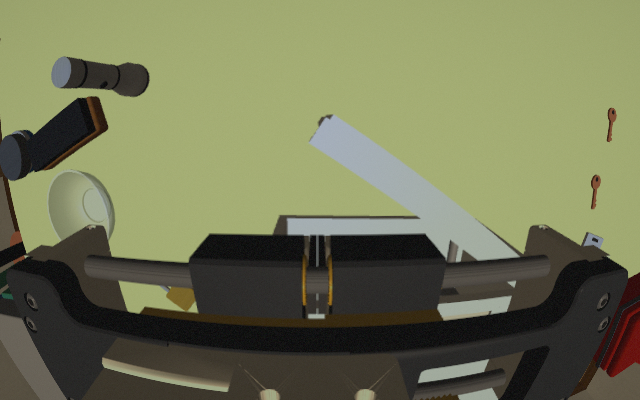

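View pics/s8.png

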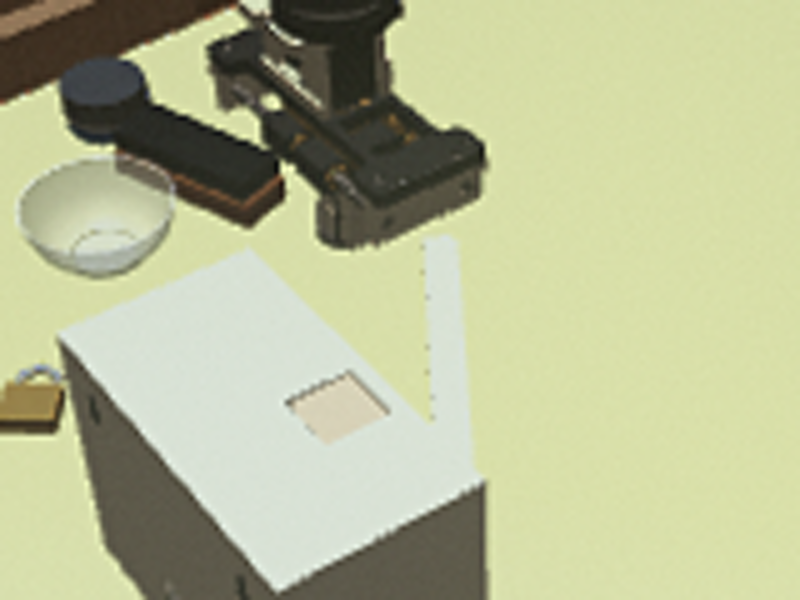

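The gap is clear. The door's end is at (430,240) in the scene crop, with the tool hovering between it and the cabinet. Going down with force checks.

```bash
python3 -m jog '[[[0,0,-0.008,0,0,0,0],[0,0,-0.008,0,0,0,0],[0,0,0,0,0,0,0]]]'; python3 -m jog '[[[0,0,-0.008,0,0,0,0],[0,0,-0.008,0,0,0,0],[0,0,0,0,0,0,0]]]';python3 -m jog '[[[0,0,-0.008,0,0,0,0],[0,0,-0.008,0,0,0,0],[0,0,0,0,0,0,0]]]'
```

```text
t: 11.38
eef_pos: [0.4813, -0.1624, 0.1924]
ee_rot: [-3.14, -0.0, 1.524]
force: [-0.4, 0.4, -0.6]
width: 0.0006
t: 11.75
eef_pos: [0.4811, -0.1624, 0.1762]
ee_rot: [-3.14, 0.0, 1.524]
force: [-0.2, -0.0, 0.4]
width: 0.0008
t: 12.12
eef_pos: [0.4812, -0.1624, 0.1602]
ee_rot: [-3.14, 0.0, 1.525]
force: [0.8, 0.0, -0.7]
width: 0.0005
```

```bash
python3 -m jog '[[[-0.007,0.005,-0.004,0,0,0,0],[-0.007,0.005,0,0,0,0,0],[-0.006,0.004,0,0,0,0,0],[-0.007,0.0075,0,0,0,0,0],[-0.0065,0.0075,0,0,0,0,0],[-0.006,0.0075,0,0,0,0,0]]]'; python3 - <<'E'
from h import *
from station import grab_frame
f=grab_frame("scene");a=f["pixels"][110:230,230:390,::-1];b=grab_frame("top")["pixels"][130:280,280:400,::-1]
cv2.imwrite("pics/s9.png",np.hstack([cv2.resize(a,(480,360),interpolation=2),cv2.resize(b,(288,360),interpolation=2)]))
E
```

```text
t: 12.88
eef_pos: [0.4418, -0.1254, 0.1572]
ee_rot: [3.141, -0.0, 1.525]
force: [0.3, -0.0, -0.5]
width: 0.0004
```

View pics/s9.png

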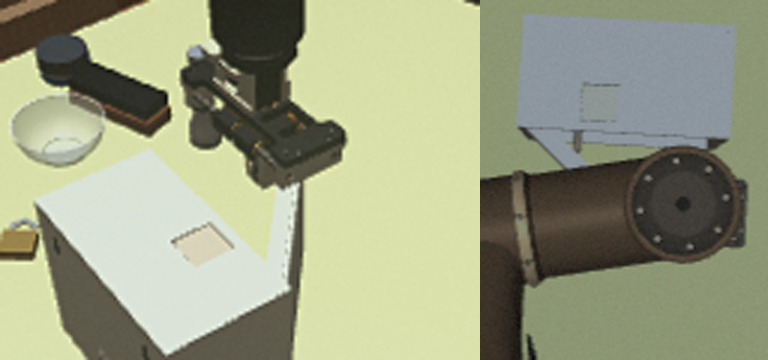

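The scene crop shows the door turned further, with its outer face now visible, so the finger is pushing from inside. Continue the arc.

```bash
python3 -m jog '[[[-0.0047,0.0118,0,0,0,0,0],[-0.0047,0.0118,0,0,0,0,0],[-0.0045,0.0117,0,0,0,0,0],[-0.003,0.0108,0,0,0,0,0],[-0.003,0.0108,0,0,0,0,0],[-0.0027,0.0107,0,0,0,0,0]]]'; python3 - <<'E'
from h import *
from station import grab_frame
f=grab_frame("scene");a=f["pixels"][110:230,230:390,::-1];b=grab_frame("wrist")["pixels"][:,:,::-1]
cv2.imwrite("pics/s10.png",np.hstack([cv2.resize(a,(400,300),interpolation=2),cv2.resize(b,(400,300))]))
E
```

```text
t: 13.72
eef_pos: [0.4194, -0.0576, 0.1571]
ee_rot: [-3.142, 0.0, 1.525]
force: [0.1, -0.8, -0.0]
width: 0.0008
```

View pics/s10.png

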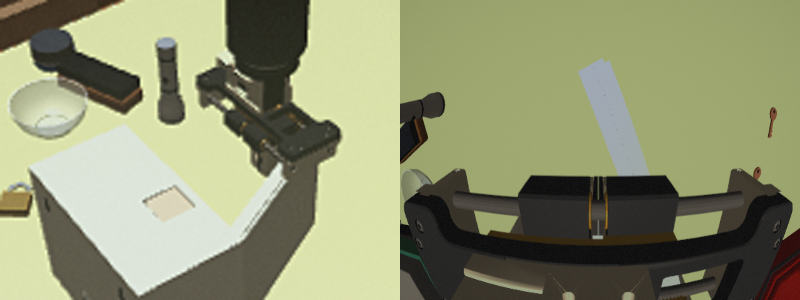

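The wrist view shows the door strip ((580,70) to (640,170)) at about 1.1 rad. Continue.

```bash
python3 -m jog '[[[-0.0005,0.0103,0,0,0,0,0],[-0.0005,0.0102,0,0,0,0,0],[-0.0003,0.0102,0,0,0,0,0],[0,0.009,0,0,0,0,0],[0,0.009,0,0,0,0,0],[0,0.009,0,0,0,0,0],[-0.001,0.007,0,0,0,0,0],[-0.001,0.006,0,0,0,0,0],[0,0,0,0,0,0,0]]]'; python3 - <<'E'
from h import *
from station import grab_frame
f=grab_frame("scene");a=f["pixels"][110:230,230:390,::-1];b=grab_frame("wrist")["pixels"][:,:,::-1]
cv2.imwrite("pics/s11.png",np.hstack([cv2.resize(a,(400,300),interpolation=2),cv2.resize(b,(400,300))]))
E
```

```text
t: 14.95
eef_pos: [0.4163, 0.0128, 0.1571]
ee_rot: [3.141, -0.0, 1.525]
force: [-0.0, -0.6, -0.6]
width: 0.0005
```

View pics/s11.png

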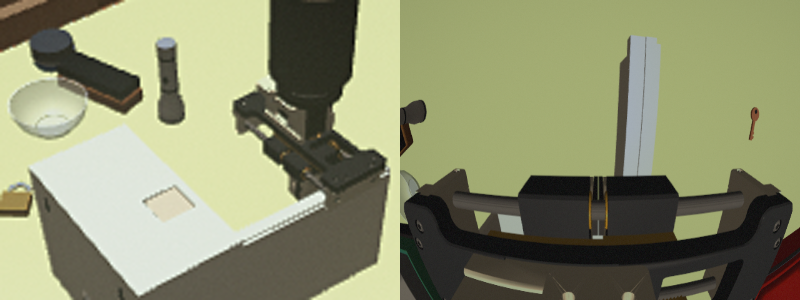

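The door now stands parallel to the tool's axis, about 90°. Back off the lip, rise and move clear.

```bash
python3 -m jog '[[[0,-0.01,0,0,0,0,0],[0.003,-0.015,0,0,0,0,0],[0.003,-0.015,0.02,0,0,0,0],[0,0,0.05,0,0,0,0],[0,0,0.05,0,0,0,0],[0,0,0.05,0,0,0,0],[0,-0.05,0,0,0,0,0],[0,-0.06,0,0,0,0,0],[0,-0.06,0,0,0,0,0],[0,-0.06,0,0,0,0,0],[0,-0.06,0,0,0,0,0],[0,-0.05,0,0,0,0,0],[0,0,0,0,0,0,0],[0,0,0,0,0,0,0],[0,0,0,0,0,0,0]]]'; python3 - <<'E'
from h import *
from station import grab_frame,monitor
print(monitor.get_state()['qd'].round(3) if hasattr(monitor.get_state()['qd'],'round') else monitor.get_state()['qd'])
f=grab_frame("top");cv2.imwrite("pics/t12.png",f["pixels"][:,:,::-1])
a=grab_frame("scene")["pixels"][:,:,::-1];cv2.imwrite("pics/s12.png",a)
E
```

```text
t: 16.92
eef_pos: [0.4222, -0.3671, 0.3273]
ee_rot: [3.141, 0.0, 1.525]
force: [-0.8, 0.5, 0.3]
width: 0.0006
[ 0.011 -0.007  0.003  0.     0.002  0.001]
```

View pics/t12.png

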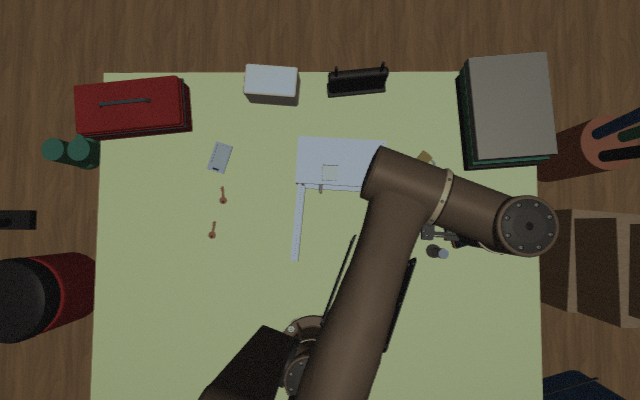

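View pics/s12.png

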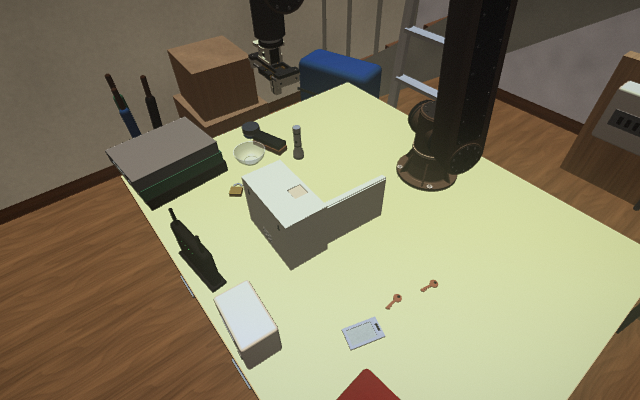

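The top view shows the door running from (300,185) to (294,261), about 90° open. The visible loose things (tag frame, keys, torch, and bowl and padlock in the scene view) are where they were, and the arm is clear.

```bash
python3 - <<'E'
from h import *
from station import grab_frame,job_done
f=grab_frame("top");a=ray(f,302,186,.185);b=ray(f,294.5,260,.185);d=(b-a)[:2]
print(np.arctan2(-d[0],-d[1])+(-.049)*-1*-1, d)
print(job_done())
E
```

```text
1.6122364241288512 [-0.21901965  0.01986234]
the job is handed in; nothing more can be done
None
```

The cabinet door is open at about a right angle, and I handed the job in at about 17 s of the 54 s allowed.

- **Button:** I found it by eye at the y = +30 position. I pressed it with the closed fingers tilted. It gave against a spring of about 2 to 4 N, and the door sprang ajar to about 0.58 rad.
- **Door:** I lowered the closed fingers behind the door and pushed it open along an arc by the inner lip.
- **Final checks:**
  - The last top view puts the door at about 1.6 rad by my estimate.
  - The arm was clear and almost still, and the wrist force read only noise.
  - By eye, the bowl, torch, tag frame, keys and padlock were where they started; I did not measure their shifts.
  - I judged that the button had sprung back only by eye, and did not measure it.

**Disagreement:** the stated fingertip reach did not match. `arm.tip_extent` is 25 mm ahead of the TCP, but in the pictures and by touch the tips ended level with it or a few millimetres short. I reached the button by feel and set the later heights from that contact.

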